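Nest the omelette pans on the hook, largest first

ROBOT

A 7-joint arm with a two-finger parallel gripper is mounted at the origin on a cart in front of the work surface, level with it; the furniture and walls round the work are solid. World frame = base frame: x ahead of the robot, y to its left, z up, the work surface at z = 0. Lengths are in m, angles in rad, forces in N, time in s.
With the tool pointing down it reaches from about 0.4 to 0.85 m from the base axis. Payload 4.4 kg.
Tool frame: the origin (TCP) lies at the very end of the fingers, on their centre line; the grasp point (between the pads) lies 19 mm behind it; z points along the fingers, y is the line along which they close (so a half turn about z gives the same grasp; the last joint's range is limited). The gripper opens to 94 mm and grips with 3 to 60 N. Pads are 16 mm wide; open, the fingers measure 119 mm over their backs; the gripper's body (75 mm by 177 mm) begins 78 mm behind the grasp point.
Start: joints at [-1.261, 0.628, 0.038, 1.517, -0.027, 0.996, -0.02], TCP at [0.239, 0.605, 0.205] pointing down, gripper open.
Joint ranges: [-3.06, 3.06], [-0.37, 2.12], [-1.25, 1.32], [0.18, 2.47], [-1.1, 4.24], [0.23, 1.98], [-2.94, 2.94]. Speed limits (rad/s): [2.57, 2.57, 3.14, 3.14, 3.14, 3.14, 3.14].

INTERFACE

Orientations are given as a 3x3 rotation matrix whose columns are the frame's x, y, z axes.
In Python, from cell import env, camera, camera_params gives the robot as it stands.
- The arm moves only by the tool arm_command, never from a script. Its argument "moves" is a list of rows, each a list of 7 numbers: the closure, from -1 (fully open) to 1 (shut), so that 0 is half open, then the shift along the tool's x, y, z in cm, then the turn, a rotation vector about the tool's x, y, z in degrees. A call has 1 to 10 rows; each row is the pose to reach, as a shift and turn from the pose commanded when the call began, along the tool's axes at that moment; what a row does not reach only later rows make up. A row lasts 1/10 s, in which the tool goes at most 50 mm and 8.59 degrees, less where a joint would pass 70% of its speed; a pose out of reach is approached as far as the arm can. A call with a gripper value outside its range is refused whole. The fingers move at their own pace and stop on an object; "newtons" is the grip in N (left out, the last holds). Time passes only in rows, so rows that repeat a pose let the fingers close. It gives the time, the measured TCP pose, the force, the opening and the grip force at its end, in the units of the state.
- env.sense(): the state, without advancing time (a new reading comes with each control period).
- camera(name): name is "side" or "top" or "wrist"; returns the picture (400x640x3 uint8, red, green, blue); there is no depth.
- camera_params(name): a dict with "fx", "fy", "cx", "cy" (pixels), "R" (3x3) and "t" (3): a world point X has camera coordinates R X + t. Camera axes: x right, y down, z forward; pixel columns grow to the right and rows downward; lengths in m; the calibration is good to about 2 mm. A picture is of the moment at which its call begins: read the wrist's pose just before it. camera_params takes no time and is no camera call; for the wrist camera it gives the pose at the moment of the call.
- env.job_done(): hands the job in; it is judged then, once.
The state is a dict: "time": time; "joint_pos": joint angles; "qd": joint speeds; "joint_efforts": joint torques, N m; "tcp_pos": TCP position; "eef_rot": TCP orientation; "wrist_force": force on the tool from outside, world axes, zero at the start; "ft_torque": the same for the moment, N m; "opening": opening from 0.0 (shut) to 1.0 (fully open); "gripper_force": force on a finger pad.
Only numpy, scipy, OpenCV 4.12 (cv2) and the standard library are available. Lean on these libraries where they do the work, as an engineer would, in place of code of your own. Each camera call takes 0.05 s, during which the arm holds its last target. There are 200 camera calls.

TASK

Take the three rectangular omelette pans out of the drainer and nest them on the hook of the stand, largest first, then the middle one, then the smallest, each hung by the eye in its handle with the open side towards the hook's upturned tip. Slide each one back along the hook until it bears on what is behind it (the stop collar, or the pan before) and press it home with a light but definite push before you let go, without straining the stand or the hook; leave the bowl, the cup and the tape roll where they are.

Things in the scene. Friction and masses are not known exactly. Their poses are not given: they have to be found in the camera images.
- stand: Dark steel stand: foot plate 130 x 110 x 12 mm, column 20 x 30 mm, 206 mm high; it carries the stop collar. Origin under the centre of foot and column; same heading as the hook. Fixed. Forces over 25 N on it or on the hook strain it; a push of 5 to 10 N is right.
- drainer: Grey drainer, fixed: tray 170 (x) x 150 (y) mm, floor 6 mm thick, with three slots at x = -50, 0, +50 mm, each between two wire loops 29 mm apart and 45 mm high over the table. A pan stands in each slot, in any order, open to the drainer's -x. Origin under the tray's centre.
- rice_bowl: tan paper bowl, 93 mm across and 64 high, bystander; origin under its centre
- dip_cup_c: small white portion cup, 76 mm across and 47 high, bystander; origin under its centre
- tape_roll: roll of brown tape, 92 mm across and 48 high, bystander; origin under its centre
- pan_large_grip (a point): Middle of the black grip tab (20 wide in y, 10 thick in x, 37 high) of the large pan: a shallow rectangular dark-steel pan 120 wide (y), 100 high, 24 deep, 160 to 260 g, on edge in the drainer, handle up. z up the handle, x to the pan's flat back; it is open to -x. From the handle's plane x = 0 the pan reaches from x = -11 to +13; walls 2.5. Fingers close along y. mm.
- pan_large_eye (a point): Middle of the top edge of the large pan's eye, 30 mm below the grip point, 160 above the pan's lowest edge. The eye is an opening 18 wide (y), 30 high, along x through a black frame 28 wide, 16 deep in x (+-8), top bar 6 thick; the tab stands on that bar. Nested, the frames touch: handles 16 mm apart, each pan's back 8 mm inside the larger one, 5 mm clear round it.
- pan_middle_grip (a point): Middle of the black grip tab (20 wide in y, 10 thick in x, 37 high) of the middle pan: a shallow rectangular dark-steel pan 100 wide (y), 84 high, 24 deep, 130 to 210 g, on edge in the drainer, handle up. z up the handle, x to the pan's flat back; it is open to -x. From the handle's plane x = 0 the pan reaches from x = -11 to +13; walls 2.5. Fingers close along y. mm.
- pan_middle_eye (a point): Middle of the top edge of the middle pan's eye, 30 mm below the grip point, 152 above the pan's lowest edge. The eye is an opening 18 wide (y), 30 high, along x through a black frame 28 wide, 16 deep in x (+-8), top bar 6 thick; the tab stands on that bar. Nested, the frames touch: handles 16 mm apart, each pan's back 8 mm inside the larger one, 5 mm clear round it.
- pan_small_grip (a point): Middle of the black grip tab (20 wide in y, 10 thick in x, 37 high) of the small pan: a shallow rectangular dark-steel pan 80 wide (y), 68 high, 24 deep, 95 to 160 g, on edge in the drainer, handle up. z up the handle, x to the pan's flat back; it is open to -x. From the handle's plane x = 0 the pan reaches from x = -11 to +13; walls 2.5. Fingers close along y. mm.
- pan_small_eye (a point): Middle of the top edge of the small pan's eye, 30 mm below the grip point, 144 above the pan's lowest edge. The eye is an opening 18 wide (y), 30 high, along x through a black frame 28 wide, 16 deep in x (+-8), top bar 6 thick; the tab stands on that bar. Nested, the frames touch: handles 16 mm apart, each pan's back 8 mm inside the larger one, 5 mm clear round it.
- hook: Round steel rod 8 mm thick on the stand. Origin on its axis in the column, 186 mm over the table; -x runs to the free end, z up. Level to x = -132 mm, then turned up. A stop collar 30 across with a rubber buffer (2.2 N/mm, gives 8 mm) is clamped on it: its front face is anywhere from x = -33 to -63 mm, is not reported and must be felt for. Eyes rest on the rod's top, 4 above its axis; the rod gives 0.2 mm/N.
- hook_tip (a point): Centre of the hook's rounded tip (radius 4 mm), at x = -141, z = +10 mm in the hook's frame; axes as the hook's. An eye passes over it only while the eye's top edge is more than 14 and less than 26 mm above the rod's axis.
Not all that is in view belongs to the job. Leave any red look-alike of the part that bears pan_middle_grip alone.

How it is judged:
By the outcome, as a careful person would: the job done as asked, in the order asked, and still so for the second after the job is handed in, with the robot touching nothing.
It also fails if it takes over 72 s, if anything falls off the work surface, if the arm or the gripper's body presses on something with over 40 N, if the wrist force passes 120 N, or if a joint passes its speed limit or range.

## Working session

There is one attempt and no reset: what is moved stays moved. The work goes in short steps, Python scripts to look and compute and a tool call to move; the robot and the scene stay as the last step left them, time stands still between calls to the robot, and variables do not carry over. Pictures are saved under pics/ and viewed, at most 10 in all, crops included, and the job is handed in when it is done.

Besides the shell and the picture viewer there is one more tool, called after "Call:" as name([rows], argument=value, ...), one row to a line, values as JSON. arm_command: Moves the arm, as the interface text tells. Its arguments: {"type":"object","properties":{"moves":{"type":"array"},"newtons":{"type":"number"}},"required":["moves"]}

```bash
ls; mkdir -p pics; python3 - <<'E'
from cell import env,camera,camera_params
import cv2,numpy as np
s=env.sense();print(s)
for n in("top","side"):
    p=camera_params(n);print(n,p)
    np.save(f"pics/{n}0.npy",camera(n));cv2.imwrite(f"pics/{n}0.png",np.load(f"pics/{n}0.npy")[:,:,::-1])
E
```

```text
pics
{'time': 0.0, 'joint_pos': array([-1.26081844,  0.6292987 ,  0.03845851,  1.51835066, -0.02698715,
        0.99624641, -0.01996965]), 'qd': array([-9.10796912e-04, -1.05804735e-03,  8.40589611e-04,  1.90156752e-03,
        3.29511299e-04, -6.98537128e-05, -3.59966044e-04]), 'joint_efforts': array([-1.22385977e-04, -5.49719560e+01,  1.14319123e+00, -1.86641604e+01,
       -5.23304008e-02,  2.34706176e-02,  1.47810824e-04]), 'tcp_pos': array([0.23829885, 0.60405648, 0.20459068]), 'eef_rot': array([[-9.30231370e-01,  3.66973048e-01, -6.16772016e-04],
       [ 3.66973564e-01,  9.30229863e-01, -1.67471677e-03],
       [-4.08361681e-05, -1.78421310e-03, -9.99998407e-01]]), 'wrist_force': array([ 0.16467331, -0.93531482,  0.14005194]), 'ft_torque': array([ 0.02558081, -0.03736334,  0.0451997 ]), 'gripper_force': 0.0, 'opening': 0.9978648558879742}
top {'fx': 479.3158076332058, 'fy': 479.3158076332058, 'cx': 318.9621587349717, 'cy': 198.75220104576195, 'R': array([[-0.18990592, -0.9817943 , -0.00396287],
       [-0.90239183,  0.17613471, -0.3932754 ],
       [ 0.38681355, -0.07110926, -0.91941218]]), 't': array([0.28817333, 0.5159625 , 1.81094577])}
side {'fx': 397.57782052530945, 'fy': 397.57782052530945, 'cx': 320.6819599485754, 'cy': 198.7469460861665, 'R': array([[ 0.85312809, -0.52146667,  0.01565193],
       [-0.3396038 , -0.57787213, -0.74211391],
       [ 0.39603248,  0.62780277, -0.67009101]]), 't': array([-0.36620797,  0.41520973,  1.08010748])}
```

View pics/top0.png

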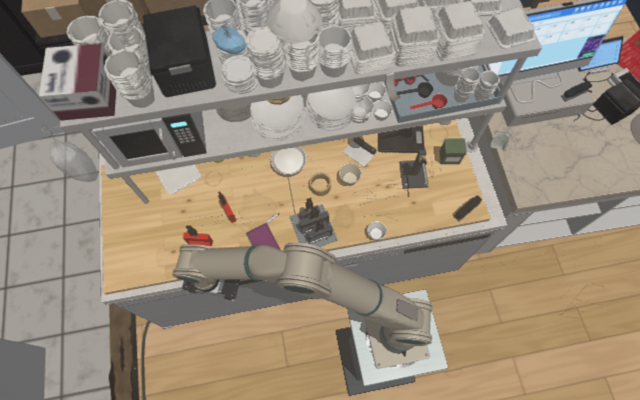

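View pics/side0.png

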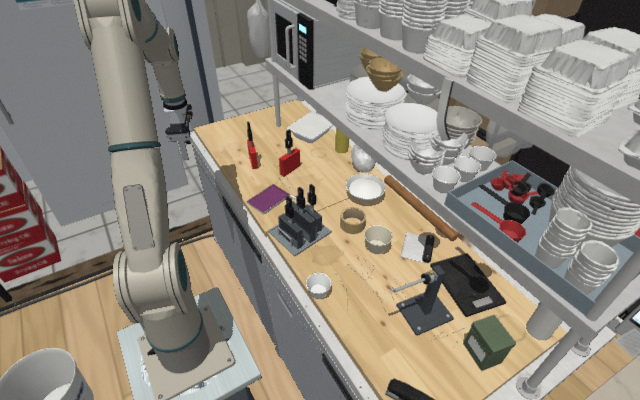

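The top view shows the drainer at about (313,225) and the stand at (415,175). In the side view they are at (300,225) and (425,300), with red look-alike pans at (255,150) and (290,160). I'll zoom in on both.

```bash
cat > h.py <<'E'
import numpy as np,cv2
from cell import env,camera,camera_params
def ray(p,u,v):
    R=np.array(p["R"]);t=np.array(p["t"])
    return -R.T@t, R.T@np.array([(u-p["cx"])/p["fx"],(v-p["cy"])/p["fy"],1])
def plane(p,u,v,z):
    c,d=ray(p,u,v);return c+d*(z-c[2])/d[2]
def tri(p1,a,p2,b):
    c1,d1=ray(p1,*a);c2,d2=ray(p2,*b)
    s=np.linalg.lstsq(np.c_[d1,-d2],c2-c1,rcond=None)[0]
    A=c1+s[0]*d1;B=c2+s[1]*d2;return (A+B)/2,np.linalg.norm(A-B)
def proj(p,X):
    x=np.array(p["R"])@X+p["t"];return p["fx"]*x[0]/x[2]+p["cx"],p["fy"]*x[1]/x[2]+p["cy"]
def crop(im,u,v,w,h,k):
    return cv2.resize(im[v:v+h,u:u+w,::-1],None,fx=k,fy=k,interpolation=cv2.INTER_CUBIC)
E
python3 - <<'E'
from h import *
T=np.load("pics/top0.npy");S=np.load("pics/side0.npy")
a=np.vstack([np.hstack([crop(T,280,190,66,50,6),crop(T,390,140,66,50,6)]),np.hstack([crop(S,265,180,66,50,6),crop(S,385,260,66,50,6)])])
S2=crop(S,385,260,70,75,5)
cv2.imwrite("pics/z.png",a);print(a.shape)
p=camera_params("top");q=camera_params("side")
print(plane(p,313,230,0.006),plane(q,300,232,.006));print(plane(p,413,178,.012),plane(q,425,310,.012))
E
```

```text
(600, 792, 3)
[0.47110347 0.22734639 0.006     ] [0.48063199 0.22464078 0.006     ]
[ 0.61890998 -0.23713131  0.012     ] [ 0.641828   -0.24256425  0.012     ]
```

View pics/z.png

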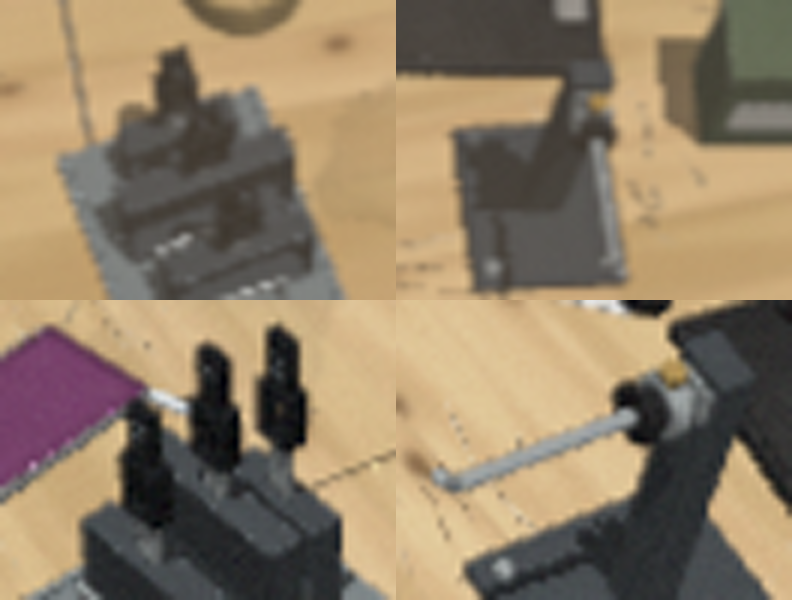

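```bash
python3 - <<'E'
from h import *
p=camera_params("wrist");s=env.sense();R=s["eef_rot"]
c=-p["R"].T@p["t"]
print("cam in tool",R.T@(c-s["tcp_pos"]),"axes in tool\n",(p["R"]@R).round(3),p["fx"])
t=camera_params("top");q=camera_params("side")
# handle tops (z~.2145): side crop /6 + (265,180)
S=lambda x,y:(265+x/6,180+(y-300)/6); T=lambda x,y:(280+x/6,190+y/6)
for a in((140,400),(210,345),(282,327)):print("tab",plane(q,*S(*a),.2145))
print("toptab far",plane(t,*T(177,50),.2145))
for a in((62,158),(253,90),):print("tray",plane(t,*T(*a),.006))
S=lambda x,y:(385+(x-396)/6,260+(y-300)/6);T=lambda x,y:(390+(x-396)/6,140+y/6)
print("tip",tri(t,T(612,265),q,S(440,478)), "rod root",tri(t,T(598,140),q,S(630,415)))
for a in((458,130),(475,290),(628,280)):print("foot",plane(t,*T(*a),.012))
d=np.array([.43,.22,.40])-s["tcp_pos"];print(R.T@d*100)
E
```

```text
cam in tool [ 0.07505689  0.00031868 -0.18023368] axes in tool
 [[ 0.     1.    -0.   ]
 [-0.967 -0.    -0.254]
 [-0.254  0.     0.967]] 316.03115886000467
tab [0.430647   0.20113357 0.2145    ]
tab [0.48321907 0.22107278 0.2145    ]
tab [0.52373098 0.21454351 0.2145    ]
toptab far [0.52442174 0.22741466 0.2145    ]
tray [0.54832348 0.30883451 0.006     ]
tray [0.57302342 0.16893262 0.006     ]
tip (array([ 0.50377542, -0.22405108,  0.19369441]), np.float64(0.0036456340695749075)) rod root (array([ 0.59431376, -0.24060085,  0.19297167]), np.float64(0.0006993154624319744))
foot [ 0.70570457 -0.20397202  0.012     ]
foot [ 0.57985317 -0.183222    0.012     ]
foot [ 0.56661063 -0.29165638  0.012     ]
[-31.92911366 -28.72725112 -19.48611857]
```

Call:
arm_command([
  [-0.2,0,0,-5,0,0,0],
  [-0.2,0,0,-10,0,0,0],
  [-0.2,0,0,-14.5,0,0,-8],
  [-0.2,-4,-3.2,-14.5,0,0,-16],
  [-0.2,-8,-6.4,-14.5,0,0,-24],
  [-0.2,-12,-9.6,-14.5,0,0,-31.5],
  [-0.2,-16,-12.8,-14.5,0,0,-31.5],
  [-0.2,-20,-16,-14.5,0,0,-31.5],
  [-0.2,-24,-19.2,-14.5,0,0,-31.5],
  [-0.2,-28,-22.4,-14.5,0,0,-31.5],
], newtons=20)

```text
time: 1.1
tcp_pos: [0.413, 0.2989, 0.3503]
eef_rot: [[-0.985, -0.173, -0.0], [-0.173, 0.985, -0.0], [0.0, -0.0, -1.0]]
wrist_force: [0.5, 0.2, -0.5]
opening: 0.596
gripper_force: 0.0
```

Call:
arm_command([
  [-0.2,-1.6,-4.5,0,0,0,0],
  [-0.2,-3.2,-9,0,0,0,0],
  [-0.2,-3.2,-9,0,0,0,0],
  [-0.2,-3.2,-9,0,0,0,0],
])

```text
time: 1.5
tcp_pos: [0.4597, 0.217, 0.3502]
eef_rot: [[-0.985, -0.17, -0.001], [-0.17, 0.985, 0.0], [0.001, 0.0, -1.0]]
wrist_force: [-0.8, 0.6, -0.9]
opening: 0.6
gripper_force: 0.0
```

```bash
python3 - <<'E'
from h import *
import pickle
p=camera_params("wrist");im=camera("wrist");pickle.dump((p,im),open("pics/w1.pkl","wb"))
cv2.imwrite("pics/w1.png",im[:,:,::-1]);print(env.sense()["tcp_pos"])
E
```

```text
[0.45902966 0.21855827 0.35020188]
```

View pics/w1.png

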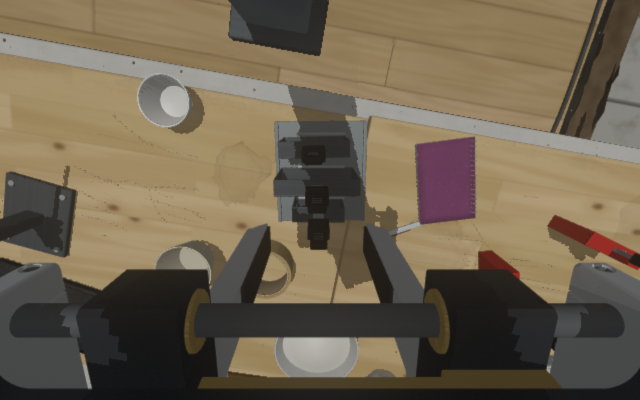

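```bash
python3 - <<'E'
from h import *
import pickle
p,im=pickle.load(open("pics/w1.pkl","rb"))
c=crop(im,262,112,116,142,5)
c=np.clip(c.astype(float)*1.8+20,0,255).astype(np.uint8)
c=cv2.resize(c,None,fx=.84,fy=.84)
cv2.imwrite("pics/z2.png",c);print(c.shape)
E
```

```text
(596, 487, 3)
```

View pics/z2.png

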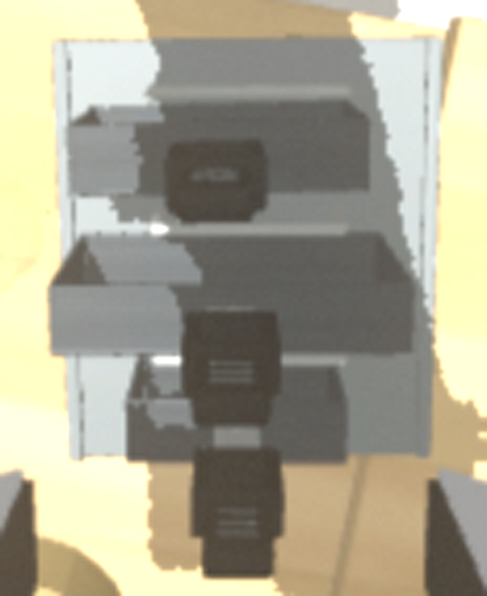

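The pans stand open towards the robot, since the inner side walls show. The drainer heading is therefore about +10°. From the robot outwards the slots look like middle (crop y 108–190), large (235–353) and small (365–460). Now the numbers.

```bash
python3 - <<'E'
from h import *
import pickle
p,im=pickle.load(open("pics/w1.pkl","rb"))
C=lambda x,y:((262+x/4.2),(112+y/4.2))
P=lambda x,y,z:plane(p,*C(x,y),z)
for n,l,r,y,z in(("near",72,368,190,.09),("large",50,412,353,.106),("far",127,347,460,.074)):
    a,b=P(l,y,z),P(r,y,z);print(n,"width",np.linalg.norm(a-b),"heading",np.degrees(np.arctan2(*(a-b)[[0,1]]*[1,-1])),"backedge",(a+b)/2)
for n,x,y,z in(("near",217,220,.2065),("large",232,425,.2145),("far",238,577,.1985)):
    print(n,"tab top far edge",P(x,y,z))
for a in((57,40),(440,38),(70,457),(430,457)):print("tray",P(*a,.006))
# tab from base: near (robot side) of top of tab
t=camera_params("top");q=camera_params("side")
S=lambda x,y:(265+x/6,180+(y-300)/6)
for a,z in(((140,400),.2065),((210,345),.2145),((282,327),.1985)):print("side tab",plane(q,*S(*a),z))
E
```

```text
near width 0.09841776657560325 heading 9.795016589264499 backedge [0.44588243 0.2127881  0.09      ]
large width 0.11973220377303258 heading 9.788339112018674 backedge [0.49633598 0.22520075 0.106     ]
far width 0.07994396361319465 heading 9.783716542510968 backedge [0.54390126 0.23572498 0.074     ]
near tab top far edge [0.43748217 0.21125835 0.2065    ]
large tab top far edge [0.48644117 0.22346555 0.2145    ]
far tab top far edge [0.5337785  0.23337216 0.1985    ]
tray [0.41095141 0.14270107 0.006     ]
tray [0.3851274  0.28779081 0.006     ]
tray [0.57794742 0.1714022  0.006     ]
tray [0.55242082 0.31943426 0.006     ]
side tab [0.43458293 0.20920277 0.2065    ]
side tab [0.48321907 0.22107278 0.2145    ]
side tab [0.5334122  0.23094257 0.1985    ]
```

Call:
arm_command([
  [-0.2,-2.4,0,4,0,0,0],
  [-0.2,-2.4,0,8,0,0,0],
  [-0.2,-2.4,0,11,0,0,0],
  [-0.2,-2.4,0,11,0,0,0],
  [-0.2,-2.4,0,11,0,0,0],
], newtons=40)

```text
time: 2.05
tcp_pos: [0.4827, 0.2237, 0.2408]
eef_rot: [[-0.984, -0.176, -0.001], [-0.176, 0.984, 0.0], [0.001, 0.0, -1.0]]
wrist_force: [0.6, -0.5, 0.6]
opening: 0.603
gripper_force: 0.0
```

```bash
python3 - <<'E'
from h import *
s=env.sense();R=s["eef_rot"];print(s["tcp_pos"],R.T@(np.array([.4825,.2228,.177])-s["tcp_pos"])*100,R)
E
```

```text
[0.48272198 0.22365522 0.24083022] [ 0.03355195 -0.0834606   6.38299996] [[-9.84443703e-01 -1.75699273e-01 -6.00341666e-04]
 [-1.75699526e-01  9.84443761e-01  3.97262595e-04]
 [ 5.21203858e-04  4.96562406e-04 -9.99999741e-01]]
```

Call:
arm_command([
  [-0.2,0,-0.1,4,0,0,0],
  [-0.2,0,-0.1,6.4,0,0,0],
  [-0.2,0,-0.1,6.4,0,0,0],
  [1,0,-0.1,6.4,0,0,0],
  [1,0,-0.1,6.4,0,0,0],
  [1,0,-0.1,6.4,0,0,0],
  [1,0,-0.1,6.4,0,0,0],
  [1,0,-0.1,6.4,0,0,0],
], newtons=40)

```text
time: 2.85
tcp_pos: [0.4837, 0.2212, 0.1771]
eef_rot: [[-0.985, -0.173, 0.001], [-0.173, 0.985, 0.001], [-0.001, 0.0, -1.0]]
wrist_force: [0.5, 0.4, 2.1]
opening: 0.208
gripper_force: 8.0
```

Call:
arm_command([
  [1,0,0,0,0,0,0],
  [1,0,0,-2.5,0,0,0],
  [1,0,0,-5.5,0,0,0],
  [1,0,0,-9,0,0,0],
  [1,0,0,-9.5,0,0,0],
  [1,0,-3,-9.5,0,0,0],
  [1,0,-7,-9.5,0,0,0],
  [1,0,-11,-9.5,0,0,0],
  [1,0,-15,-9.5,0,0,0],
  [1,0,-17,-9.5,0,0,0],
])

```text
time: 3.85
tcp_pos: [0.5122, 0.049, 0.2701]
eef_rot: [[-0.986, -0.168, -0.002], [-0.168, 0.986, -0.003], [0.003, -0.002, -1.0]]
wrist_force: [-0.6, 0.6, -2.2]
opening: 0.21
gripper_force: 40.0
```

Call:
arm_command([
  [1,1.5,-3.5,0,0,0,5],
  [1,3,-7,0,0,0,10],
  [1,4.5,-10.5,0,0,0,15],
  [1,5.8,-12.9,0,0,0,20],
  [1,5.8,-12.9,0,0,0,20],
  [1,5.8,-12.9,0,0,0,20],
  [1,5.8,-12.9,0,0,0,20],
])

```text
time: 4.55
tcp_pos: [0.478, -0.082, 0.2707]
eef_rot: [[-0.985, 0.172, -0.001], [0.172, 0.985, 0.001], [0.001, 0.001, -1.0]]
wrist_force: [0.7, 0.3, -2.2]
opening: 0.208
gripper_force: 40.0
```

```bash
python3 - <<'E'
from h import *
import pickle
p=camera_params("wrist");im=camera("wrist");pickle.dump((p,im),open("pics/w2.pkl","wb"))
cv2.imwrite("pics/w2.png",im[:,:,::-1]);print(env.sense()["tcp_pos"])
q=camera_params("side");S=camera("side");pickle.dump((q,S),open("pics/s2.pkl","wb"))
E
```

```text
[ 0.47817765 -0.08198042  0.27090655]
```

View pics/w2.png

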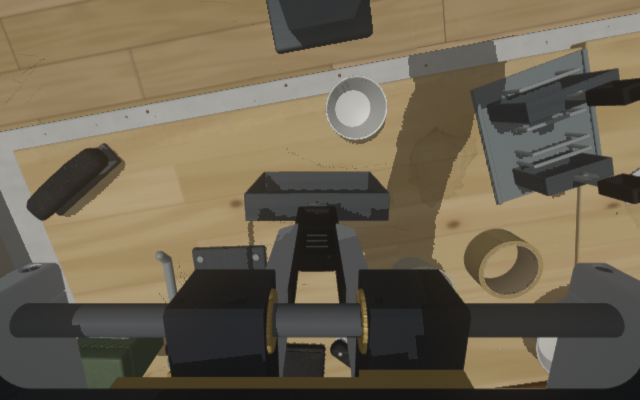

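The hook's tip shows at about (162,257), with the rod running down to (172,302) and the two foot bolts at (200,258) and (254,258). The pan hangs straight. Next I'll find the rod's centreline row by row.

```bash
python3 - <<'E'
from h import *
import pickle
p,im=pickle.load(open("pics/w2.pkl","rb"))
c=crop(im,145,245,45,60,9);cv2.imwrite("pics/z3.png",c)
g=cv2.cvtColor(im,cv2.COLOR_RGB2HSV)
for v in range(250,303,3):
    m=[u for u in range(148,188) if g[v,u,1]<60 and g[v,u,2]>90]
    if m: print(v,m[0],m[-1],plane(p,(m[0]+m[-1])/2,v,.186 if v>266 else .198).round(4))
q,S=pickle.load(open("pics/s2.pkl","rb"))
t=camera_params("top")
for h in((.504,-.224,.196),(.594,-.24,.19)):print(proj(p,np.array(h)))
E
```

```text
253 156 161 [ 0.4969 -0.2239  0.198 ]
256 155 162 [ 0.4996 -0.2248  0.198 ]
259 157 161 [ 0.5025 -0.2252  0.198 ]
262 162 169 [ 0.5062 -0.2204  0.198 ]
265 163 170 [ 0.5091 -0.2204  0.198 ]
268 164 170 [ 0.5171 -0.228   0.186 ]
271 164 171 [ 0.5201 -0.2285  0.186 ]
274 165 171 [ 0.5232 -0.2289  0.186 ]
277 165 172 [ 0.5262 -0.2293  0.186 ]
280 166 172 [ 0.5293 -0.2298  0.186 ]
283 166 175 [ 0.5325 -0.2293  0.186 ]
286 167 173 [ 0.5355 -0.2306  0.186 ]
289 167 174 [ 0.5386 -0.2311  0.186 ]
292 168 174 [ 0.5417 -0.2315  0.186 ]
295 168 174 [ 0.5448 -0.2324  0.186 ]
298 169 172 [ 0.5478 -0.2338  0.186 ]
301 169 169 [ 0.5507 -0.2361  0.186 ]
(np.float64(161.9163838127475), np.float64(259.34593234189305))
(np.float64(176.17026496555155), np.float64(342.7699868627981))
```

View pics/z3.png

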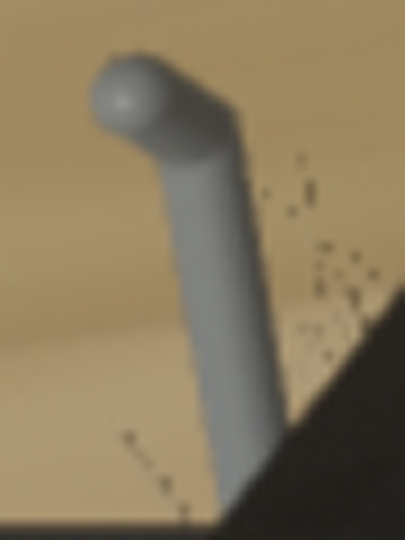

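The zoom shows the tip sphere centred at crop (130,95), which is pixel (159.4,255.6). The rod runs through crop (208,200) and (246,400).

```bash
python3 - <<'E'
from h import *
import pickle
p,im=pickle.load(open("pics/w2.pkl","rb"))
tip=plane(p,159.4,255.6,.196);a=plane(p,168.1,267.2,.186);b=plane(p,172.3,289.4,.186)
d=b-a;print(tip,a,b,"heading",np.degrees(np.arctan2(d[1],d[0])))
t=camera_params("top");T=lambda x,y:(390+(x-396)/6,140+y/6)
print("top: tip/rod pt",plane(t,*T(612,265),.196),plane(t,*T(598,140),.186))
q,S=pickle.load(open("pics/s2.pkl","rb"))
K=lambda x,y:(385+(x-396)/6,260+(y-300)/6)
print("side",plane(q,*K(440,478),.196),plane(q,*K(630,415),.186))
# foot bolts/corners in wrist image
for u in((200,258),(254,258)):print(plane(p,*u,.012))
x=np.array([np.cos(np.radians(-9.8)),np.sin(np.radians(-9.8))])
n=np.array([-x[1],x[0]])
for P in(tip,a,b):print("lateral",P[:2]@n,"along",P[:2]@x)
s=env.sense();print(s["tcp_pos"],s["tcp_pos"][:2]@n,s["tcp_pos"][:2]@x, s["eef_rot"])
E
```

```text
[ 0.50016312 -0.22511991  0.196     ] [ 0.51649263 -0.22679599  0.186     ] [ 0.53927915 -0.22953096  0.186     ] heading -6.844233069811761
top: tip/rod pt [ 0.50476948 -0.22386191  0.196     ] [ 0.5979111  -0.24307068  0.186     ]
side [ 0.50041838 -0.22521349  0.196     ] [ 0.59859492 -0.2373907   0.186     ]
[ 0.58359819 -0.27854614  0.012     ]
[ 0.59768063 -0.19805262  0.012     ]
lateral -0.13670242750868747 along 0.5311822355001091
lateral -0.1355746059046158 along 0.5475587486446166
lateral -0.13439118600530678 along 0.5704782841108474
[ 0.47821079 -0.08207682  0.27101583] 0.0005168706532310961 0.4852029465495412 [[-9.85196246e-01  1.71428908e-01 -6.97672321e-04]
 [ 1.71428517e-01  9.85196386e-01  5.86270403e-04]
 [ 7.87847944e-04  4.57990468e-04 -9.99999585e-01]]
```

Call:
arm_command([
  [1,0,-3.5,0,0,0,0],
  [1,0,-7.5,0,0,0,0],
  [1,0,-11,1.5,0,0,0],
  [1,0,-13.6,3.5,0,0,0],
  [1,0,-13.6,5.4,0,0,0],
  [1,0,-13.6,5.4,0,0,0],
  [1,0,-13.6,5.4,0,0,0],
  [1,0,-13.6,5.4,0,0,0],
])

```text
time: 5.45
tcp_pos: [0.4556, -0.2166, 0.2183]
eef_rot: [[-0.985, 0.172, 0.002], [0.172, 0.985, -0.0], [-0.002, 0.0, -1.0]]
wrist_force: [-0.3, 0.1, -1.8]
opening: 0.205
gripper_force: 40.0
```

```bash
python3 - <<'E'
from h import *
x=np.array([np.cos(np.radians(-9.8)),np.sin(np.radians(-9.8))]);n=np.array([-x[1],x[0]])
s=env.sense();p=s["tcp_pos"];print(p,"lat",p[:2]@n,"along",p[:2]@x,s["wrist_force"])
wp=camera_params("wrist");im=camera("wrist");q=camera_params("side");S=camera("side")
a=crop(im,240,150,160,150,3);b=crop(S,370,230,90,100,4.5)
a=cv2.resize(a,(480,450));b=cv2.resize(b,(405,450))
cv2.imwrite("pics/z4.png",np.hstack([a[:,80:],b])[:,:800])
print(proj(wp,np.array([.5002,-.2251,.196])),proj(q,np.array([.5002,-.2251,.196])))
E
```

```text
[ 0.45555318 -0.21660024  0.21832524] lat -0.1359001055548048 along 0.4857731195289147 [-0.31486427  0.12623585 -1.77394443]
(np.float64(314.6941140904613), np.float64(286.0831377802618)) (np.float64(392.2373577516105), np.float64(289.6714381866462))
```

View pics/z4.png

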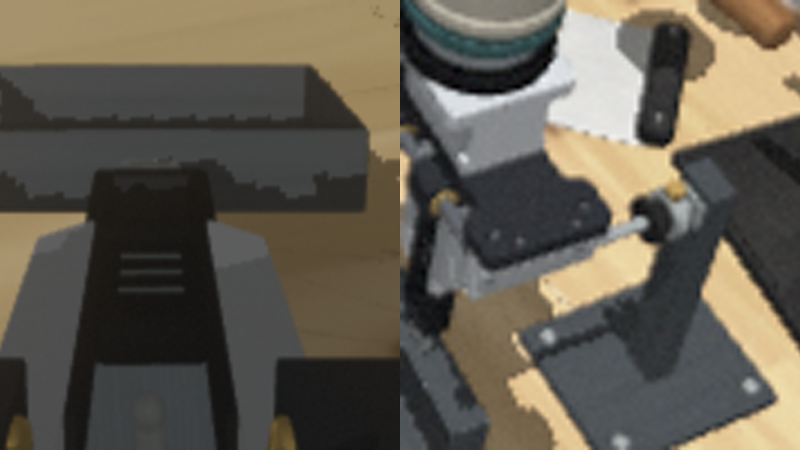

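The tip shows between the fingers at about pixel (317,287), in line with the tab. Passing over it now.

Call:
arm_command([
  [1,-2,0,0.1,0,0,0],
  [1,-3.5,0,0.1,0,0,0],
  [1,-5,0,0.1,0,0,0],
  [1,-6.5,0,0.1,0,0,0],
  [1,-7.5,0,0.1,0,0,0],
  [1,-7.5,0,0.1,0,0,0],
  [1,-7.5,0,0.1,0,0,0],
])

```text
time: 6.25
tcp_pos: [0.5277, -0.2302, 0.2165]
eef_rot: [[-0.985, 0.174, -0.001], [0.174, 0.985, 0.0], [0.001, 0.0, -1.0]]
wrist_force: [0.5, -0.5, -2.6]
opening: 0.208
gripper_force: 40.0
```

Call:
arm_command([
  [1,0,0,0.7,0,0,0],
  [1,0,0,1.3,0,0,0],
  [1,0,0,1.3,0,0,0],
  [1,-1.5,0,1.3,0,0,0],
  [1,-3,0,1.3,0,0,0],
  [1,-4,0,1.3,0,0,0],
  [1,-4.6,0,1.3,0,0,0],
  [1,-5,0,1.3,0,0,0],
  [1,-5,0,1.3,0,0,0],
  [1,-5,0,1.3,0,0,0],
])

```text
time: 7.25
tcp_pos: [0.5769, -0.2392, 0.2034]
eef_rot: [[-0.985, 0.174, -0.001], [0.174, 0.985, 0.0], [0.001, 0.0, -1.0]]
wrist_force: [-0.0, 0.2, -1.9]
opening: 0.21
gripper_force: 40.0
```

Call:
arm_command([
  [1,-0.2,0,0,0,0,0],
  [1,-0.4,0,0,0,0,0],
  [1,-0.6,0,0,0,0,0],
  [1,-0.6,0,0,0,0,0],
  [1,-0.6,0,0,0,0,0],
])

```text
time: 7.75
tcp_pos: [0.5833, -0.2402, 0.2034]
eef_rot: [[-0.985, 0.174, -0.0], [0.174, 0.985, 0.0], [0.0, 0.0, -1.0]]
wrist_force: [-1.0, -0.0, -2.1]
opening: 0.212
gripper_force: 40.0
```

Call:
arm_command([
  [1,-0.2,0,0,0,0,0],
  [1,-0.4,0,0,0,0,0],
  [1,-0.4,0,0,0,0,0],
  [1,-0.4,0,0,0,0,0],
])

```text
time: 8.15
tcp_pos: [0.5873, -0.2409, 0.2034]
eef_rot: [[-0.985, 0.174, -0.0], [0.174, 0.985, 0.0], [0.0, 0.0, -1.0]]
wrist_force: [0.1, 0.3, -1.5]
opening: 0.21
gripper_force: 40.0
```

Call:
arm_command([
  [1,-0.2,0,0,0,0,0],
  [1,-0.4,0,0,0,0,0],
  [1,-0.4,0,0,0,0,0],
  [1,-0.4,0,0,0,0,0],
])

```text
time: 8.55
tcp_pos: [0.5902, -0.2414, 0.2032]
eef_rot: [[-0.985, 0.174, -0.002], [0.174, 0.985, 0.001], [0.002, 0.0, -1.0]]
wrist_force: [-4.0, 1.6, -0.1]
opening: 0.208
gripper_force: 40.0
```

Call:
arm_command([
  [1,0,0,0.1,0,0,0],
  [1,-0.1,0,0.2,0,0,0],
  [1,-0.1,0,0.2,0,0,0],
  [1,-0.1,0,0.2,0,0,0],
])

```text
time: 8.95
tcp_pos: [0.5909, -0.2416, 0.201]
eef_rot: [[-0.985, 0.174, -0.003], [0.174, 0.985, 0.001], [0.003, 0.0, -1.0]]
wrist_force: [-5.6, 1.5, 0.3]
opening: 0.209
gripper_force: 40.0
```

Call:
arm_command([
  [1,-0.1,0,0.1,0,0,0],
  [1,-0.1,0,0.1,0,0,0],
  [1,-0.1,0,0.1,0,0,0],
])

```text
time: 9.25
tcp_pos: [0.5914, -0.2417, 0.2002]
eef_rot: [[-0.985, 0.174, -0.004], [0.174, 0.985, 0.001], [0.004, 0.0, -1.0]]
wrist_force: [-6.8, 1.3, 1.4]
opening: 0.207
gripper_force: 40.0
```

Call:
arm_command([
  [-0.2,0,0,0,0,0,0],
  [-0.2,0,0,0,0,0,0],
  [-0.2,0,0,0,0,0,0],
  [-0.2,0,0,0,0,0,0],
  [-0.2,0,0,-3,0,0,0],
  [-0.2,0,0,-7,0,0,0],
  [-0.2,0,0,-9,0,0,0],
  [-0.2,3,1,-9,0,0,0],
  [-0.2,5,5,-9,0,0,0],
  [-0.2,5,5,-9,0,0,0],
])

```text
time: 10.25
tcp_pos: [0.5522, -0.1778, 0.2909]
eef_rot: [[-0.986, 0.168, 0.0], [0.168, 0.986, 0.005], [0.0, 0.005, -1.0]]
wrist_force: [0.7, 1.3, -0.2]
opening: 0.602
gripper_force: 0.0
```

```bash
cat >> h.py <<'E'
A=np.radians(-9.8);X=np.array([np.cos(A),np.sin(A)]);N=np.array([-X[1],X[0]])
def go(x,y,z):
    s=env.sense();p=s["tcp_pos"];print(p,"lat",p[:2]@N,"along",p[:2]@X,"d_tool_cm",s["eef_rot"].T@(np.array([x,y,z])-p)*100)
E
python3 - <<'E'
from h import *
go(.433,.2105,.27)
p=camera_params("wrist");im=camera("wrist");S=camera("side")
a=cv2.resize(crop(im,180,120,280,200,1.7),(476,450));b=cv2.resize(crop(S,380,230,80,110,4),(320,450))
cv2.imwrite("pics/z5.png",np.hstack([a,b]))
E
```

```text
[ 0.55220426 -0.17783325  0.29094951] lat -0.08124787420276 along 0.5744153473986643 d_tool_cm [18.28441933 36.26297739  2.27792783]
```

View pics/z5.png

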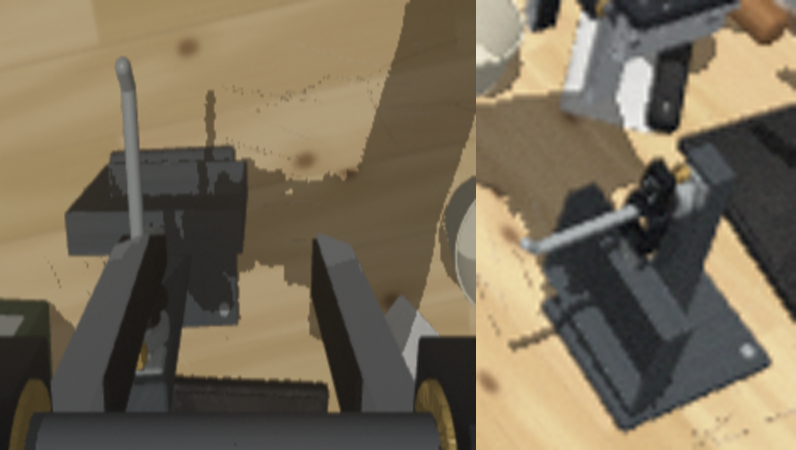

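Large pan hangs on the hook against the collar (9 of 10 pictures used). Now the middle pan, in the slot nearest the robot.

Call:
arm_command([
  [-0.2,2,4,0,0,0,-5],
  [-0.2,4,8,0,0,0,-10],
  [-0.2,6,12,0,0,0,-15],
  [-0.2,8,16,0,0,0,-19.5],
  [-0.2,10,20,0,0,0,-19.5],
  [-0.2,12,24,0,0,0,-19.5],
  [-0.2,14,28,1,0,0,-19.5],
  [-0.2,16.5,32,2.3,0,0,-19.5],
  [-0.2,18.3,36.2,4,0,0,-19.5],
  [-0.2,18.3,36.2,4,0,0,-19.5],
])

```text
time: 11.35
tcp_pos: [0.4335, 0.2102, 0.2487]
eef_rot: [[-0.985, -0.173, -0.003], [-0.173, 0.985, 0.002], [0.002, 0.002, -1.0]]
wrist_force: [-1.0, -0.8, -0.2]
opening: 0.598
gripper_force: 0.0
```

```bash
python3 - <<'E'
from h import *
go(.431,.2102,.169);print(env.sense()["eef_rot"][:,0])
E
```

```text
[0.43354437 0.21020218 0.24874313] lat 0.2809282598886893 along 0.39143964335207826 d_tool_cm [0.23085893 0.02408062 7.97499372]
[-0.9848734  -0.17325774  0.0024789 ]
```

Call:
arm_command([
  [-0.2,0.2,0,3.5,0,0,0],
  [-0.2,0.2,0,6.5,0,0,0],
  [-0.2,0.2,0,8,0,0,0],
  [-0.2,0.2,0,8,0,0,0],
  [-0.2,0.2,0,8,0,0,0],
  [1,0.2,0,8,0,0,0],
  [1,0.2,0,8,0,0,0],
  [1,0.2,0,8,0,0,0],
  [1,0.2,0,8,0,0,0],
  [1,0.2,0,8,0,0,0],
])

```text
time: 12.35
tcp_pos: [0.4338, 0.2044, 0.1708]
eef_rot: [[-0.986, -0.165, 0.001], [-0.165, 0.986, 0.001], [-0.001, 0.001, -1.0]]
wrist_force: [-0.1, 3.9, -2.0]
opening: 0.211
gripper_force: 29.3
```

Call:
arm_command([
  [1,0,0,0,0,0,0],
  [1,0,0,0,0,0,0],
  [1,0,0,-2.5,0,0,0],
  [1,0,0,-5.5,0,0,0],
  [1,0,0,-9,0,0,0],
  [1,0,-2,-9.5,0,0,0],
  [1,0,-6,-10,0,0,0],
  [1,0,-10,-10,0,0,0],
  [1,0,-14,-10,0,0,0],
  [1,0,-18,-10,0,0,0],
])

```text
time: 13.35
tcp_pos: [0.4629, 0.0249, 0.2703]
eef_rot: [[-0.986, -0.165, -0.0], [-0.165, 0.986, -0.0], [0.0, -0.0, -1.0]]
wrist_force: [0.9, 0.1, -0.9]
opening: 0.207
gripper_force: 40.0
```

```bash
python3 - <<'E'
from h import *
P=.487*X-.1357*N;go(P[0],P[1],.2695);print(env.sense()["eef_rot"][:,0])
E
```

```text
[0.46286049 0.02485512 0.27034648] lat 0.10327568640504381 along 0.4518758022380759 d_tool_cm [  4.57899331 -23.71630944   0.08678685]
[-9.86316342e-01 -1.64863198e-01  4.45913632e-04]
```

Call:
arm_command([
  [1,1,-4,0,0,0,3],
  [1,2,-8,0,0,0,7],
  [1,3,-12,0,0,0,11],
  [1,4,-16,0,0,0,15],
  [1,4.6,-20,0,0,0,19.4],
  [1,4.6,-22,0,0,0,19.4],
  [1,4.6,-23.7,0,0,0,19.4],
  [1,4.6,-23.7,0,0,0,19.4],
  [1,4.6,-23.7,0,0,0,19.4],
])

```text
time: 14.25
tcp_pos: [0.4563, -0.2141, 0.27]
eef_rot: [[-0.985, 0.173, -0.001], [0.173, 0.985, 0.001], [0.001, 0.001, -1.0]]
wrist_force: [-0.8, -0.0, -2.7]
opening: 0.21
gripper_force: 40.0
```

```bash
python3 - <<'E'
from h import *
import pickle
P=.487*X-.1357*N;go(P[0],P[1],.2175);print(env.sense()["eef_rot"][:,0],env.sense()["joint_pos"])
p=camera_params("wrist");im=camera("wrist");pickle.dump((p,im),open("pics/w3.pkl","wb"))
# compare with w2: dark-pixel extents per row
for f in("w2","w3"):
    q,I=pickle.load(open(f"pics/{f}.pkl","rb"));g=I.max(2)
    for v in range(176,262,6):
        m=np.where(g[v,230:410]<110)[0]+230
        k=np.where(g[v,280:360]<45)[0]+280
        print(f,v,(m.min(),m.max(),(m.min()+m.max())/2) if len(m) else 0,(k.min(),k.max(),(k.min()+k.max())/2) if len(k) else 0)
E
```

```text
[ 0.45634223 -0.21412328  0.27002674] lat -0.133324987890196 along 0.48612904942983026 d_tool_cm [-0.0948267  -0.24196564  5.25233628]
[-0.98497045  0.17271762  0.0013569 ] [ 0.18420187  0.35405322  0.27393289  1.83391974 -0.11452203  0.97041794
  1.90415547]
w2 176 (np.int64(260), np.int64(409), np.float64(334.5)) 0
w2 182 (np.int64(254), np.int64(409), np.float64(331.5)) 0
w2 188 (np.int64(249), np.int64(409), np.float64(329.0)) 0
w2 194 (np.int64(244), np.int64(409), np.float64(326.5)) 0
w2 200 (np.int64(244), np.int64(409), np.float64(326.5)) 0
w2 206 (np.int64(245), np.int64(409), np.float64(327.0)) (np.int64(321), np.int64(339), np.float64(330.0))
w2 212 (np.int64(245), np.int64(409), np.float64(327.0)) (np.int64(297), np.int64(350), np.float64(323.5))
w2 218 (np.int64(246), np.int64(409), np.float64(327.5)) (np.int64(285), np.int64(359), np.float64(322.0))
w2 224 (np.int64(249), np.int64(409), np.float64(329.0)) (np.int64(298), np.int64(335), np.float64(316.5))
w2 230 (np.int64(248), np.int64(409), np.float64(328.5)) (np.int64(298), np.int64(335), np.float64(316.5))
w2 236 (np
[... 1189 characters left out ...]
(351.5)) (np.int64(298), np.int64(335), np.float64(316.5))
w3 230 (np.int64(279), np.int64(409), np.float64(344.0)) (np.int64(298), np.int64(335), np.float64(316.5))
w3 236 (np.int64(277), np.int64(409), np.float64(343.0)) (np.int64(297), np.int64(336), np.float64(316.5))
w3 242 (np.int64(275), np.int64(409), np.float64(342.0)) (np.int64(296), np.int64(337), np.float64(316.5))
w3 248 (np.int64(273), np.int64(409), np.float64(341.0)) (np.int64(295), np.int64(338), np.float64(316.5))
w3 254 (np.int64(271), np.int64(409), np.float64(340.0)) (np.int64(294), np.int64(339), np.float64(316.5))
w3 260 (np.int64(269), np.int64(409), np.float64(339.0)) (np.int64(293), np.int64(340), np.float64(316.5))
```

Call:
arm_command([
  [1,0,-0.3,2.5,0,0,0],
  [1,0,-0.3,5.1,0,0,0],
  [1,0,-0.3,5.1,0,0,0],
  [1,0,-0.3,5.1,0,0,0],
  [1,-2,-0.3,5.1,0,0,0],
  [1,-3.5,-0.3,5.1,0,0,0],
  [1,-5,-0.3,5.1,0,0,0],
  [1,-6.5,-0.3,5.1,0,0,0],
  [1,-7.5,-0.3,5.1,0,0,0],
  [1,-7.5,-0.3,5.1,0,0,0],
])

```text
time: 15.3
tcp_pos: [0.5319, -0.2306, 0.2204]
eef_rot: [[-0.985, 0.171, 0.002], [0.171, 0.985, -0.001], [-0.002, -0.0, -1.0]]
wrist_force: [0.3, 0.5, -1.6]
opening: 0.206
gripper_force: 40.0
```

```bash
python3 - <<'E'
from h import *
P=.600*X-.1362*N;go(P[0],P[1],.2052);print(env.sense()["wrist_force"])
E
```

```text
[ 0.53193993 -0.23061468  0.2203804 ] lat -0.13670829421460542 along 0.5634306146384888 d_tool_cm [-3.65319762  0.0546955   1.52688717]
[ 0.25640777  0.51139713 -1.64624756]
```

Call:
arm_command([
  [1,0,0,0.8,0,0,0],
  [1,0,0,1.5,0,0,0],
  [1,0,0,1.5,0,0,0],
  [1,-1.2,0,1.5,0,0,0],
  [1,-2.2,0,1.5,0,0,0],
  [1,-3,0,1.5,0,0,0],
  [1,-3.4,0,1.5,0,0,0],
  [1,-3.4,0,1.5,0,0,0],
  [1,-3.4,0,1.5,0,0,0],
])

```text
time: 16.2
tcp_pos: [0.5632, -0.2366, 0.2043]
eef_rot: [[-0.985, 0.173, -0.001], [0.173, 0.985, 0.0], [0.001, 0.0, -1.0]]
wrist_force: [1.1, 0.2, -2.7]
opening: 0.211
gripper_force: 40.0
```

Call:
arm_command([
  [1,-0.2,0,0,0,0,0],
  [1,-0.4,0,0,0,0,0],
  [1,-0.4,0,0,0,0,0],
  [1,-0.4,0,0,0,0,0],
])

```text
time: 16.6
tcp_pos: [0.5673, -0.2373, 0.2044]
eef_rot: [[-0.985, 0.173, -0.0], [0.173, 0.985, 0.0], [0.001, 0.0, -1.0]]
wrist_force: [-0.6, 0.2, -3.2]
opening: 0.21
gripper_force: 40.0
```

Call:
arm_command([
  [1,-0.2,0,0,0,0,0],
  [1,-0.4,0,0,0,0,0],
  [1,-0.4,0,0,0,0,0],
  [1,-0.4,0,0,0,0,0],
])

```text
time: 17.0
tcp_pos: [0.5716, -0.238, 0.2044]
eef_rot: [[-0.985, 0.173, 0.0], [0.173, 0.985, 0.0], [-0.0, 0.0, -1.0]]
wrist_force: [-0.1, 0.3, -1.5]
opening: 0.213
gripper_force: 40.0
```

Call:
arm_command([
  [1,-0.2,0,0,0,0,0],
  [1,-0.4,0,0,0,0,0],
  [1,-0.4,0,0,0,0,0],
  [1,-0.4,0,0,0,0,0],
])

```text
time: 17.4
tcp_pos: [0.5737, -0.2385, 0.2042]
eef_rot: [[-0.985, 0.173, -0.004], [0.173, 0.985, 0.001], [0.004, 0.0, -1.0]]
wrist_force: [-5.8, 0.7, -1.0]
opening: 0.213
gripper_force: 40.0
```

Call:
arm_command([
  [1,0,0,0.15,0,0,0],
  [1,0,0,0.25,0,0,0],
  [1,-0.1,0,0.25,0,0,0],
  [1,-0.1,0,0.25,0,0,0],
])

```text
time: 17.8
tcp_pos: [0.5741, -0.2386, 0.2017]
eef_rot: [[-0.985, 0.173, -0.005], [0.173, 0.985, 0.001], [0.005, 0.001, -1.0]]
wrist_force: [-6.9, 1.2, 0.6]
opening: 0.208
gripper_force: 40.0
```

Call:
arm_command([
  [-0.2,0,0,0,0,0,0],
  [-0.2,0,0,0,0,0,0],
  [-0.2,0,0,0,0,0,0],
  [-0.2,0,0,0,0,0,0],
  [-0.2,0,0,-3,0,0,0],
  [-0.2,0,0,-7,0,0,0],
  [-0.2,0,0,-9,0,0,0],
  [-0.2,3,4,-9,0,0,0],
  [-0.2,4,8,-9,0,0,0],
  [-0.2,4,8,-9,0,0,0],
])

```text
time: 18.8
tcp_pos: [0.5514, -0.146, 0.2924]
eef_rot: [[-0.986, 0.164, 0.001], [0.164, 0.986, 0.005], [-0.0, 0.005, -1.0]]
wrist_force: [0.7, 0.5, 0.7]
opening: 0.6
gripper_force: 0.0
```

```bash
python3 - <<'E'
from h import *
go(.528,.2325,.24);print(env.sense()["eef_rot"])
E
```

```text
[ 0.55144335 -0.14596045  0.29243539] lat -0.04996968296918575 along 0.5682404926574982 d_tool_cm [ 8.52348496 36.92171856  5.4268441 ]
[[-9.86449267e-01  1.64062635e-01  1.13796727e-03]
 [ 1.64066277e-01  9.86437070e-01  4.91568901e-03]
 [-3.16052204e-04  5.03577988e-03 -9.99987270e-01]]
```

Call:
arm_command([
  [-0.2,1,4.2,0,0,0,-5],
  [-0.2,2,8.4,0,0,0,-10],
  [-0.2,3,12.6,0,0,0,-15],
  [-0.2,4,16.8,0,0,0,-19.3],
  [-0.2,5,21,0,0,0,-19.3],
  [-0.2,6,25.2,1,0,0,-19.3],
  [-0.2,7,29.4,2,0,0,-19.3],
  [-0.2,8,33.5,3.5,0,0,-19.3],
  [-0.2,8.5,36.9,4.5,0,0,-19.3],
  [-0.2,8.5,36.9,4.5,0,0,-19.3],
])

```text
time: 19.8
tcp_pos: [0.5293, 0.2312, 0.2453]
eef_rot: [[-0.985, -0.171, -0.002], [-0.171, 0.985, 0.003], [0.002, 0.003, -1.0]]
wrist_force: [0.5, 0.2, 0.9]
opening: 0.6
gripper_force: 0.0
```

Call:
arm_command([
  [-0.2,0,0,0,0,0,0],
  [-0.2,0,0,0,0,0,0],
])

```text
time: 20.0
tcp_pos: [0.5316, 0.2232, 0.2473]
eef_rot: [[-0.987, -0.161, 0.001], [-0.161, 0.987, -0.001], [-0.001, -0.001, -1.0]]
wrist_force: [0.3, 0.1, 0.5]
opening: 0.598
gripper_force: 0.0
```

```bash
python3 - <<'E'
from h import *
import pickle
go(.528,.2326,.161);print(env.sense()["eef_rot"][:,0])
p=camera_params("wrist");im=camera("wrist");pickle.dump((p,im),open("pics/w4.pkl","wb"))
g=im.max(2)
for v in range(196,290,8):
    k=np.where(g[v,270:370]<50)[0]+270
    print(v,(k.min(),k.max()) if len(k) else 0,end=" ")
print("predicted tab top far edge",proj(p,np.array([.535,.2335,.1985])),proj(p,np.array([.525,.232,.1985])))
c=crop(im,250,150,140,150,3.5);b=cv2.resize(c,None,fx=1,fy=1)
S=camera("side");b2=cv2.resize(crop(S,375,220,75,125,4),(315,525))
cv2.imwrite("pics/z6.png",np.hstack([np.clip(b*1.6,0,255).astype(np.uint8),b2])[:, :800]);print(b.shape)
E
```

```text
[0.53164971 0.22316472 0.24729251] lat 0.3104001079219121 along 0.4859070689466663 d_tool_cm [0.21582741 0.99864834 8.62806665]
[-9.87022147e-01 -1.60582077e-01 -8.23546474e-04]
196 (np.int64(312), np.int64(341)) 204 (np.int64(312), np.int64(340)) 212 (np.int64(315), np.int64(339)) 220 0 228 (np.int64(364), np.int64(366)) 236 (np.int64(364), np.int64(369)) 244 (np.int64(364), np.int64(369)) 252 (np.int64(364), np.int64(369)) 260 (np.int64(366), np.int64(369)) 268 (np.int64(369), np.int64(369)) 276 0 284 0 predicted tab top far edge (np.float64(327.93466742947834), np.float64(220.08517521747348)) (np.float64(328.22365289388574), np.float64(207.4330094895727))
(525, 490, 3)
```

View pics/z6.png

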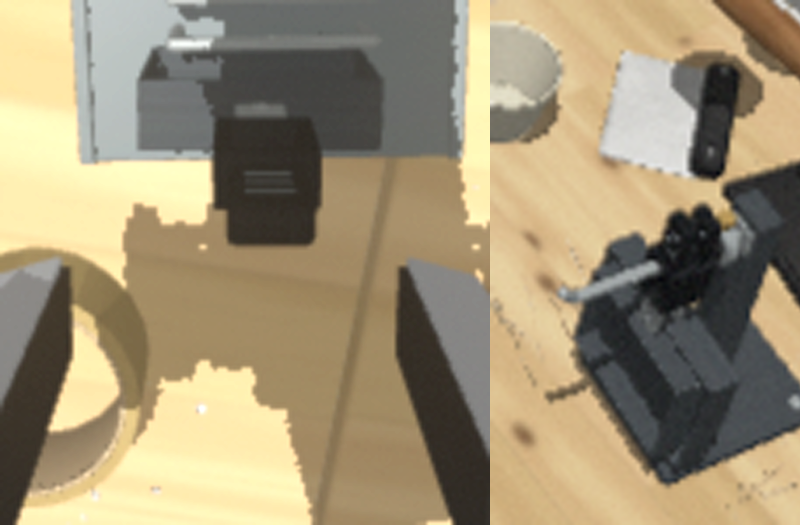

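The small pan's tab shows where predicted (crop (272,243), pixel (328,219)). The two pans on the hook look nested. The arm settled 1 cm off in y, so I'll correct that before going down.

Call:
arm_command([
  [-0.2,0.2,1,2,0,0,-0.6],
  [-0.2,0.2,1,3,0,0,-0.6],
  [-0.2,0.2,1,3,0,0,-0.6],
  [-0.2,0.2,1,3,0,0,-0.6],
  [-0.2,0.2,1,3,0,0,-0.6],
])

```text
time: 20.6
tcp_pos: [0.5279, 0.234, 0.2177]
eef_rot: [[-0.985, -0.172, 0.001], [-0.172, 0.985, 0.0], [-0.001, 0.0, -1.0]]
wrist_force: [0.2, 0.4, 0.1]
opening: 0.596
gripper_force: 0.0
```

```bash
python3 - <<'E'
from h import *
go(.528,.2326,.161);print(env.sense()["eef_rot"][:,0])
E
```

```text
[0.5278776  0.23396714 0.21766653] lat 0.3204028538608517 along 0.48035132302218514 d_tool_cm [ 0.01814091 -0.13700641  5.66663012]
[-0.98508786 -0.17204802 -0.00117834]
```

Call:
arm_command([
  [-0.2,0,-0.1,2.5,0,0,0],
  [-0.2,0,-0.1,4.7,0,0,0],
  [-0.2,0,-0.1,5.7,0,0,0],
  [-0.2,0,-0.1,5.7,0,0,0],
  [-0.2,0,-0.1,5.7,0,0,0],
  [1,0,-0.1,5.7,0,0,0],
  [1,0,-0.1,5.7,0,0,0],
  [1,0,-0.1,5.7,0,0,0],
  [1,0,-0.1,5.7,0,0,0],
  [1,0,-0.1,5.7,0,0,0],
])

```text
time: 21.6
tcp_pos: [0.5274, 0.2333, 0.1601]
eef_rot: [[-0.985, -0.173, 0.0], [-0.173, 0.985, -0.0], [-0.0, -0.0, -1.0]]
wrist_force: [0.3, -2.7, -1.1]
opening: 0.212
gripper_force: 20.7
```

Call:
arm_command([
  [1,0,0,0,0,0,0],
  [1,0,0,0,0,0,0],
  [1,0,0,-2.5,0,0,0],
  [1,0,0,-5.5,0,0,0],
  [1,0,0,-9,0,0,0],
  [1,0,0,-11,0,0,0],
  [1,0,-4,-11,0,0,0],
  [1,0,-8,-11,0,0,0],
  [1,0,-12,-11,0,0,0],
  [1,0,-12,-11,0,0,0],
])

```text
time: 22.6
tcp_pos: [0.549, 0.1074, 0.27]
eef_rot: [[-0.987, -0.163, 0.0], [-0.163, 0.987, -0.005], [0.0, -0.005, -1.0]]
wrist_force: [1.0, -0.2, -1.1]
opening: 0.206
gripper_force: 40.0
```

Call:
arm_command([
  [1,0,0,0,0,0,0],
  [1,0,0,0,0,0,0],
])

```text
time: 22.8
tcp_pos: [0.5477, 0.1167, 0.2698]
eef_rot: [[-0.985, -0.175, -0.001], [-0.175, 0.985, 0.001], [0.0, 0.001, -1.0]]
wrist_force: [-0.7, 0.6, -1.6]
opening: 0.204
gripper_force: 40.0
```

```bash
python3 - <<'E'
from h import *
P=.47*X-.1362*N;go(P[0],P[1],.2695);print(env.sense()["eef_rot"][:,0])
E
```

```text
[0.54772045 0.11669468 0.26975741] lat 0.20821908338815687 along 0.5198655159821489 d_tool_cm [ 1.63886667e+01 -3.07005377e+01 -1.32974231e-04]
[-9.84636686e-01 -1.74614953e-01  4.64111207e-04]
```

Call:
arm_command([
  [1,3,-2.5,0,0,0,4],
  [1,6,-5,0,0,0,8],
  [1,9,-8,0,0,0,12],
  [1,12,-11.5,0,0,0,16],
  [1,14.5,-15,0,0,0,19.9],
  [1,16.4,-18.5,0,0,0,19.9],
  [1,16.4,-22.5,0,0,0,19.9],
  [1,16.4,-26.5,0,0,0,19.9],
  [1,16.4,-30,0,0,0,19.9],
  [1,16.4,-30.7,0,0,0,19.9],
])

```text
time: 23.8
tcp_pos: [0.4406, -0.2187, 0.2701]
eef_rot: [[-0.985, 0.175, 0.001], [0.175, 0.985, -0.003], [-0.001, -0.002, -1.0]]
wrist_force: [-1.5, 0.6, -1.6]
opening: 0.206
gripper_force: 40.0
```

Call:
arm_command([
  [1,0,0,0,0,0,0],
  [1,0,0,0,0,0,0],
  [1,0,0,0,0,0,0],
])

```text
time: 24.1
tcp_pos: [0.4399, -0.2133, 0.2698]
eef_rot: [[-0.986, 0.169, -0.0], [0.169, 0.986, 0.001], [0.001, 0.001, -1.0]]
wrist_force: [-0.5, 0.1, -1.7]
opening: 0.205
gripper_force: 40.0
```

```bash
python3 - <<'E'
from h import *
P=.475*X-.1365*N;go(P[0],P[1],.2162);print(env.sense()["eef_rot"][:,0])
E
```

```text
[ 0.43992549 -0.21329815  0.26983787] lat -0.13530618437368003 along 0.4698114212985046 d_tool_cm [-0.52165386 -0.12608624  5.36336279]
[-9.85547468e-01  1.69398634e-01  5.39631006e-04]
```

Call:
arm_command([
  [1,0,-0.1,2.5,0,0,0],
  [1,0,-0.1,5.3,0,0,0],
  [1,0,-0.1,5.3,0,0,0],
  [1,0,-0.1,5.3,0,0,0],
  [1,-2.5,-0.1,5.3,0,0,0],
  [1,-4.5,-0.1,5.3,0,0,0],
  [1,-6,-0.1,5.3,0,0,0],
  [1,-7.5,-0.1,5.3,0,0,0],
  [1,-8.3,-0.1,5.3,0,0,0],
  [1,-8.3,-0.1,5.3,0,0,0],
])

```text
time: 25.1
tcp_pos: [0.5227, -0.2307, 0.2179]
eef_rot: [[-0.985, 0.171, 0.002], [0.171, 0.985, -0.001], [-0.002, -0.0, -1.0]]
wrist_force: [-0.3, 0.5, -1.9]
opening: 0.209
gripper_force: 40.0
```

Call:
arm_command([
  [1,0,0,0,0,0,0],
  [1,0,0,0,0,0,0],
])

```text
time: 25.3
tcp_pos: [0.5205, -0.2307, 0.2173]
eef_rot: [[-0.985, 0.173, -0.0], [0.173, 0.985, 0.0], [0.0, 0.0, -1.0]]
wrist_force: [0.3, -0.4, -1.9]
opening: 0.208
gripper_force: 40.0
```

```bash
python3 - <<'E'
from h import *
P=.58*X-.1368*N;go(P[0],P[1],.2025);print(env.sense()["eef_rot"][:,0],env.sense()["wrist_force"])
E
```

```text
[ 0.52053507 -0.23070563  0.21728413] lat -0.13873913965002313 along 0.5522076548479485 d_tool_cm [-2.77922723  0.2012812   1.47744135]
[-9.84943690e-01  1.72875098e-01  3.56962452e-04] [ 0.26397012 -0.36220005 -1.91971285]
```

Call:
arm_command([
  [1,0,0.1,0.8,0,0,0],
  [1,0,0.1,1.5,0,0,0],
  [1,0,0.1,1.5,0,0,0],
  [1,-1,0.1,1.5,0,0,0],
  [1,-1.9,0.1,1.5,0,0,0],
  [1,-2.5,0.1,1.5,0,0,0],
  [1,-2.5,0.1,1.5,0,0,0],
  [1,-2.5,0.1,1.5,0,0,0],
])

```text
time: 26.1
tcp_pos: [0.5461, -0.2341, 0.2018]
eef_rot: [[-0.985, 0.172, -0.0], [0.172, 0.985, 0.0], [0.0, -0.0, -1.0]]
wrist_force: [-0.5, -0.8, -2.0]
opening: 0.205
gripper_force: 40.0
```

Call:
arm_command([
  [1,-0.2,0,0,0,0,0],
  [1,-0.4,0,0,0,0,0],
  [1,-0.4,0,0,0,0,0],
  [1,-0.4,0,0,0,0,0],
])

```text
time: 26.5
tcp_pos: [0.55, -0.2348, 0.202]
eef_rot: [[-0.985, 0.172, -0.0], [0.172, 0.985, 0.0], [0.0, 0.0, -1.0]]
wrist_force: [-0.1, -0.6, 0.0]
opening: 0.208
gripper_force: 40.0
```

Call:
arm_command([
  [1,-0.2,0,0,0,0,0],
  [1,-0.4,0,0,0,0,0],
  [1,-0.4,0,0,0,0,0],
  [1,-0.4,0,0,0,0,0],
])

```text
time: 26.9
tcp_pos: [0.5535, -0.2354, 0.2017]
eef_rot: [[-0.985, 0.173, -0.001], [0.173, 0.985, 0.0], [0.001, 0.0, -1.0]]
wrist_force: [-1.7, -0.0, -0.8]
opening: 0.209
gripper_force: 40.0
```

Call:
arm_command([
  [1,-0.1,0,0.1,0,0,0],
  [1,-0.2,0,0.2,0,0,0],
  [1,-0.2,0,0.2,0,0,0],
  [1,-0.2,0,0.2,0,0,0],
])

```text
time: 27.3
tcp_pos: [0.5541, -0.2355, 0.1995]
eef_rot: [[-0.985, 0.173, -0.004], [0.173, 0.985, 0.001], [0.004, 0.001, -1.0]]
wrist_force: [-5.0, 1.6, 0.1]
opening: 0.207
gripper_force: 40.0
```

Call:
arm_command([
  [1,-0.1,0,0.05,0,0,0],
  [1,-0.15,0,0.05,0,0,0],
  [1,-0.15,0,0.05,0,0,0],
  [1,-0.15,0,0.05,0,0,0],
])

```text
time: 27.7
tcp_pos: [0.5546, -0.2355, 0.1989]
eef_rot: [[-0.985, 0.173, -0.006], [0.173, 0.985, 0.002], [0.006, 0.001, -1.0]]
wrist_force: [-7.2, 1.3, 2.4]
opening: 0.21
gripper_force: 40.0
```

Pressed at about 7 N and resting on the rod. Releasing now.

Call:
arm_command([
  [-0.2,0,0,0,0,0,0],
  [-0.2,0,0,0,0,0,0],
  [-0.2,0,0,0,0,0,0],
  [-0.2,0,0,0,0,0,0],
  [-0.2,0,0,-3,0,0,0],
  [-0.2,0,0,-7,0,0,0],
  [-0.2,0,0,-9,0,0,0],
  [-0.2,4,3,-9,0,0,0],
  [-0.2,8,5,-9,0,0,0],
  [-0.2,10,8,-9,0,0,0],
])

```text
time: 28.7
tcp_pos: [0.4699, -0.1403, 0.2898]
eef_rot: [[-0.984, 0.175, -0.0], [0.175, 0.984, -0.0], [0.0, -0.0, -1.0]]
wrist_force: [0.5, 0.1, -0.2]
opening: 0.6
gripper_force: 0.0
```

Call:
arm_command([
  [-0.2,0,2,0,0,0,0],
  [-0.2,0,2,0,0,0,0],
  [-0.2,0,2,0,0,0,0],
])

```text
time: 29.0
tcp_pos: [0.4767, -0.1208, 0.2898]
eef_rot: [[-0.985, 0.172, 0.001], [0.172, 0.985, -0.001], [-0.001, -0.001, -1.0]]
wrist_force: [-0.1, 0.1, -0.1]
opening: 0.6
gripper_force: 0.0
```

```bash
python3 - <<'E'
from h import *
import pickle
p=camera_params("wrist");im=camera("wrist");S=camera("side")
q=camera_params("side");g=S.max(2)
x3=lambda a,h:np.r_[a*X-.1365*N,h]
# expected tab tops (z~.2385) on hook: large .6205, middle .6045, small .5885; and gaps; black=high darkness
for a in(.572,.5805,.5885,.5965,.6045,.6125,.6205,.63):
    u,v=proj(q,x3(a,.236));U,V=proj(p,x3(a,.236))
    print(a,(round(u),round(v)),S[round(v),round(u)],(round(U),round(V)),im[round(V),round(U)] if 0<=V<400 and 0<=U<640 else None)
print("rod in front",[S[tuple(np.round(proj(q,x3(a,.188))[::-1]).astype(int))].tolist() for a in(.545,.555,.565)])
s0=np.load("pics/side0.npy")
D=np.abs(S.astype(int)-s0).max(2)>40
for n,X0 in(("cup",plane(q,318,286,.02)),("tape",plane(q,353,220,.02)),("bowl",plane(q,377,238,.02)),("bowl2",plane(q,366,188,.02))):
    u,v=np.round(proj(q,X0)).astype(int);print(n,X0[:2].round(3),"changed px",D[v-14:v+14,u-14:u+14].sum(),"of 784")
cv2.imwrite("pics/last.png",S[:,:,::-1])
E
```

```text
0.572 (409, 275) [153 138 119] (199, 305) [39 38 37]
0.5805 (412, 274) [100  88  67] (200, 314) [43 44 43]
0.5885 (414, 273) [44 42 41] (201, 322) [74 76 78]
0.5965 (417, 272) [128 112  86] (202, 330) [71 73 76]
0.6045 (420, 271) [36 38 42] (203, 338) [64 54 33]
0.6125 (423, 271) [48 44 33] (203, 345) [31 27 22]
0.6205 (425, 270) [32 35 35] (204, 353) [17 18 19]
0.63 (429, 269) [230 208 157] (205, 362) [18 18 20]
rod in front [[162, 167, 167], [157, 162, 161], [172, 177, 178]]
cup [ 0.411 -0.013] changed px 65 of 784
tape [0.668 0.167] changed px 266 of 784
bowl [0.689 0.053] changed px 392 of 784
bowl2 [0.814 0.288] changed px 685 of 784
```

```bash
python3 -c "
from cell import env
print(env.job_done())"
```

```text
the job is handed in; nothing more can be done
None
```

All three pans are nested on the hook, largest first, then middle, then small, each pressed home at about 7 N, and the job is handed in at about 29 s; the final side view had the tabs in their expected places on the hook, but that check could not confirm the tape roll and bowl stayed put (the arm probably hid them), though no move went near them.

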